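Clamp the glued cleat until the indicator tab pops out

TASK

Lay the slat lengthwise along the bench clamp's wooden platform with its freshly glued cleat facing up, centred under the clamp's foot. Then wind the crank clockwise until the sprung metal indicator tab pops out of the side of the clamp, and stop there: no more than half a turn further. Leave the slat clamped, let go, and do not disturb the other things on the bench.

Things in the scene. Friction and masses are not known exactly. Their poses are not given: they have to be found in the camera images.
- clamp: Fixed bench clamp, 250 by 100 foot plate. Origin: bench top, on the vertical screw axis; z up. Steel column 40 square (x -110 to -70); arm 40 wide, z 98 to 128, from it to a round boss (radius 26, z 90 to 132) on the axis. Mouth opens to +x: work goes in from +x along the wooden platform under the foot. The crank is on top of the boss.
- foot (a point): Centre of the underside of the round pressing foot (diameter 28) on the clamp's screw. With the crank at 0 it is at z = 66; it goes down 8 per turn of the crank and pushes the work and platform down. At the start it is 6 to 14 above the top of a cleat lying on the platform.
- crank (a joint): Crank angle (rad), 0 to 22, grows as it is wound clockwise seen from above (tightening). At value q the crank arm points q clockwise of the clamp's +x. It turns round and round, does not rise or sink, and stays where it is left; it needs about 0.1 to 0.15 N m (2 to 4 N at the handle).
- crank_handle (a point): Grip point on the axis of the upright crank handle, z = 174, 42 from the screw axis. The handle is a round wooden spinner, diameter 18 to 20, from z = 148 to 196, on the crank arm (16 wide, top at z = 148; hub radius 15, top at 150). It spins freely about its own axis, so a gripper can carry it round in circles without turning.
- tab (a joint): How far the indicator tab stands out (m): 0 flush, 0.024 fully out. It stays at 0 while the clamp is slack and snaps out at the set clamping force, about half a turn of the crank after the foot meets the work. It snaps when the platform has sunk 4 mm. Once out it stays out.
- tab_end (a point): Outer end of the indicator tab: a bright metal blade 30 wide (clamp x) and 12 thick in the clamp's -y side at the top of the column (clamp x = -90, z = 113). Flush it is 20.5 from the clamp's mid plane; it comes out 24 along clamp -y.
- load (a joint): How far the sprung platform has sunk (m): 0 while slack, 0.0013 per rad of crank once the foot presses the work; the tab pops out at about 0.004, and more than 0.0085 is overtightened.
- slat: Loose wooden slat, 230 (x) by 44 (y) by 14, about 90 g, with a cleat 44 by 44 by 10 on its upper face at the -x end (24 thick there). Origin: centre of the underside, z up. It starts flat on the bench, cleat up. In place, its x axis points along the clamp's x (cleat under the foot, plain end out of the mouth). Held by the middle or plain end, the hand clears the crank.
- cleat_top (a point): Centre of the top face of the cleat: slat x = -93, y = 0, z = 24.
- saucer: Bystander: stoneware pot saucer, diameter 150, 26 high. Origin: centre of the underside.
- pots: Bystander: stack of nested black nursery pots, diameter 122, 140 high. Origin: centre of the underside.
- dibber: Bystander: wooden seed dibber lying down, 230 long, 32 thick. Origin: under its middle, on the bench.
- scoop: Bystander: small aluminium hand scoop, lying on a round silicone trivet (diameter 160, 8 thick). Bowl 80 by 50 by 30, round handle towards its -x, 160 overall. Origin: centre of the underside of the bowl.
- platform (a point): Point on the top face of the clamp's sprung wooden platform, under the foot, z = 28 when slack; axes as the clamp's. The platform is 185 long (clamp x -60 to +125), 90 wide (y) and 8 thick; pressed with more than 10 N it sinks, at 4 N per mm, up to 10.
Things that resemble listed ones, but are neither listed nor needed, are in the scene too. Leave any blue look-alike of the slat alone.

How it is judged:
By the outcome, as a careful person would: the job done as asked, in the order asked, and still so for the second after the job is handed in, with the robot touching nothing.
It also fails if it takes over 72 s, if anything falls off the work surface, if the arm or the gripper's body presses on something with over 40 N, if the wrist force passes 120 N, or if a joint passes its speed limit or range.

ROBOT

A 7-joint arm with a two-finger parallel gripper is mounted at the origin on the work surface. World frame = base frame: x ahead of the robot, y to its left, z up, the work surface at z = 0. Lengths are in m, angles in rad, forces in N, time in s.
With the tool pointing down it reaches from about 0.425 to 0.925 m from the base axis. Payload 6.8 kg.
Tool frame: the origin (TCP) lies at the very end of the fingers, on their centre line; the grasp point (between the pads) lies 19 mm behind it; z points along the fingers, y is the line along which they close (so a half turn about z gives the same grasp; the last joint's range is limited). The gripper opens to 85 mm and grips with 20 to 120 N. Pads are 22 mm wide; open, the fingers measure 114 mm over their backs; the gripper's body (76 mm by 85 mm) begins 54 mm behind the grasp point. The pads swing forward as they close: fully open they stand 13 mm farther back than shut.
Start: joints at [-1.217, 0.477, 0.022, 1.555, -0.011, 1.109, -0.083], TCP at [0.301, 0.604, 0.231] pointing down, gripper open.
Joint ranges: [-2.96, 2.96], [-0.34, 2.1], [-1.41, 1.46], [0.24, 2.44], [-1.37, 4.51], [0.17, 1.92], [-2.96, 2.96]. Speed limits (rad/s): [2.39, 2.39, 3.14, 3.14, 3.14, 3.14, 3.14].

INTERFACE

Orientations are given as a rotation vector (axis times angle).
In Python, from bench import r gives the robot as it stands.
- The arm moves only by the tool play_rows, never from a script. Its argument "targets" is text: rows parted by semicolons, each of 5 numbers parted by spaces: the closure, from -1 (fully open) to 1 (shut), then the shift along the tool's x, y, z in m, then the turn about the tool's z in rad. In form: gripper dx dy dz spin; .... A call has 1 to 8 rows; each row is the pose to reach, as a shift and turn from the pose commanded when the call began, along the tool's axes at that moment; what a row does not reach only later rows make up. A row lasts 1/12 s, in which the tool goes at most 41.7 mm and 7.16 degrees, less where a joint would pass 70% of its speed; a pose out of reach is approached as far as the arm can. A call with a gripper value outside its range is refused whole. The fingers move at their own pace and stop on an object; "squeeze" is the grip in N (left out, the last holds). Time passes only in rows, so rows that repeat a pose let the fingers close. It gives the time, the measured TCP pose, the force, the opening and the grip force at its end, in the units of the state.
- r.get_obs(): the state, without advancing time (a new reading comes with each control period).
- r.grab_frame(name): name is "side" or "top"; returns the picture (420x560x3 uint8, red, green, blue); there is no depth.
- r.camera_info(name): a dict with "fov_y" (degrees; the focal length in pixels is half the picture's height over the tangent of half this angle, whatever the lens; pixels are square), "cx", "cy" (the principal point, pixels), "position" and "rotation" of the camera in the world. Camera axes: x right, y down, z forward; pixel columns grow to the right and rows downward; lengths in m; the calibration is good to about 2 mm. A picture is of the moment at which its call begins. camera_info takes no time and is no camera call.
- r.hand_in(): hands the job in; it is judged then, once.
The state is a dict: "clock": time; "joints": joint angles; "qvel": joint speeds; "tau": joint torques, N m; "tcp_pos": TCP position; "orientation": TCP orientation; "contact_force": force on the tool from outside, world axes, zero at the start; "moment": the same for the moment, N m; "grip_width": finger opening in m; "gripper_force": force on a finger pad.
Only numpy, scipy, OpenCV 4.12 (cv2) and the standard library are available. Lean on these libraries where they do the work, as an engineer would, in place of code of your own. Each camera call takes 0.05 s, during which the arm holds its last target. There are 200 camera calls.

## Working session

There is one attempt and no reset: what is moved stays moved. The work goes in short steps, Python scripts to look and compute and a tool call to move; the robot and the scene stay as the last step left them, time stands still between calls to the robot, and variables do not carry over. Pictures are saved under pics/ and viewed, at most 10 in all, crops included, and the job is handed in when it is done.

Besides the shell and the picture viewer there is one more tool, called in YAML: its name, and indented under it one key for each argument. play_rows: Moves the arm, as the interface text tells. Its arguments: {"type":"object","properties":{"targets":{"type":"string"},"squeeze":{"type":"number"}},"required":["targets"]}

```bash
mkdir -p pics; ls; cat > h.py <<'E'
import numpy as np, cv2
from bench import r
def cam(n):
    c=r.camera_info(n); f=210/np.tan(np.radians(c['fov_y'])/2)
    R=np.array(c['rotation'],float)
    if R.size==3: R=cv2.Rodrigues(R)[0]
    return c,f,R.reshape(3,3),np.array(c['position'],float)
def ray(n,u,v,z):
    c,f,R,p=cam(n); d=R@np.array([(u-c['cx'])/f,(v-c['cy'])/f,1]); return p+d*(z-p[2])/d[2]
def px(n,P):
    c,f,R,p=cam(n); q=R.T@(np.array(P)-p); return np.array([c['cx']+f*q[0]/q[2],c['cy']+f*q[1]/q[2]])
def save(n,fn,crop=None,s=1):
    im=r.grab_frame(n)
    cv2.imwrite('pics/raw_'+fn,im[:,:,::-1])
    if crop: x0,y0,x1,y1=crop; im=im[y0:y1,x0:x1]
    cv2.imwrite('pics/'+fn,cv2.resize(im,None,fx=s,fy=s,interpolation=cv2.INTER_CUBIC)[:,:,::-1]); return im
E
python3 - <<'E'
from h import *
print(r.camera_info('side'),r.camera_info('top'))
a=r.grab_frame('top');b=r.grab_frame('side')
cv2.imwrite('pics/t0.png',a[:,:,::-1]);cv2.imwrite('pics/s0.png',b[:,:,::-1])
o=r.get_obs();print(o['tcp_pos'],o['orientation'],o['clock'])
E
```

```text
pics
{'fov_y': 48.36418777077389, 'cx': 284.1137523631424, 'cy': 218.55664183345561, 'position': array([-0.30345876, -0.91887437,  1.20519493]), 'rotation': array([-2.1779534 ,  0.87824334, -0.37695309])} {'fov_y': 43.033199934547845, 'cx': 283.0267519848777, 'cy': 214.30187099579314, 'position': array([ 0.17929012, -0.05227384,  1.93819291]), 'rotation': array([-2.11793253,  2.11778397, -0.20319653])}
[0.30053672 0.60381701 0.2304512 ] [-7.18907414e-01 -3.05794964e+00  2.48222749e-03] 0.1
```

View pics/t0.png

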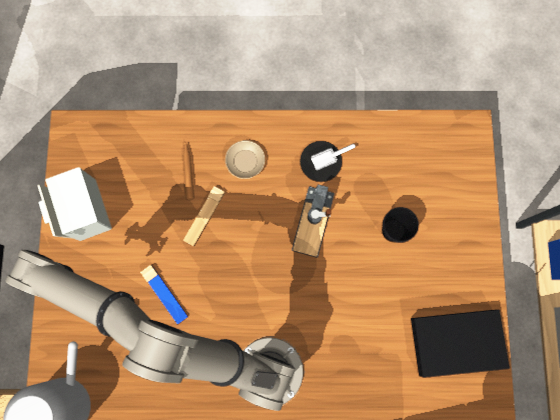

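View pics/s0.png

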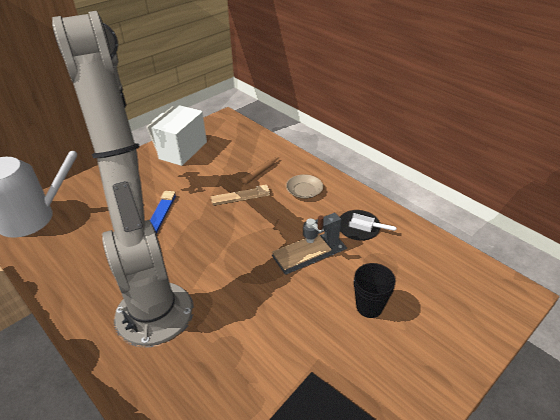

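Top view candidates for the slat: the natural wood slat at (204,216), the blue slat at (165,293; a look-alike, so not this one), the dibber at (188,170) and the clamp's platform at (311,235). I choose (204,216), with its cleat at the upper end near (217,190). The clamp's mouth faces the robot. Next is one close crop to check the choice.

```bash
python3 - <<'E'
from h import *
a=cv2.imread('pics/t0.png'); c=a[140:270,170:360]
cv2.imwrite('pics/c1.png',cv2.resize(c,None,fx=4,fy=4,interpolation=cv2.INTER_CUBIC))
hsv=cv2.cvtColor(a,cv2.COLOR_BGR2HSV)
print(hsv[216,204],hsv[192,216],hsv[230,204],hsv[216,180],hsv[240,310])
b=cv2.imread('pics/s0.png'); c=b[170:290,200:400]
cv2.imwrite('pics/c2.png',cv2.resize(c,None,fx=4,fy=4,interpolation=cv2.INTER_CUBIC))
E
```

```text
[ 16 121 189] [ 26  48 254] [ 14 160 207] [ 14 164 121] [ 17 117 220]
```

View pics/c1.png

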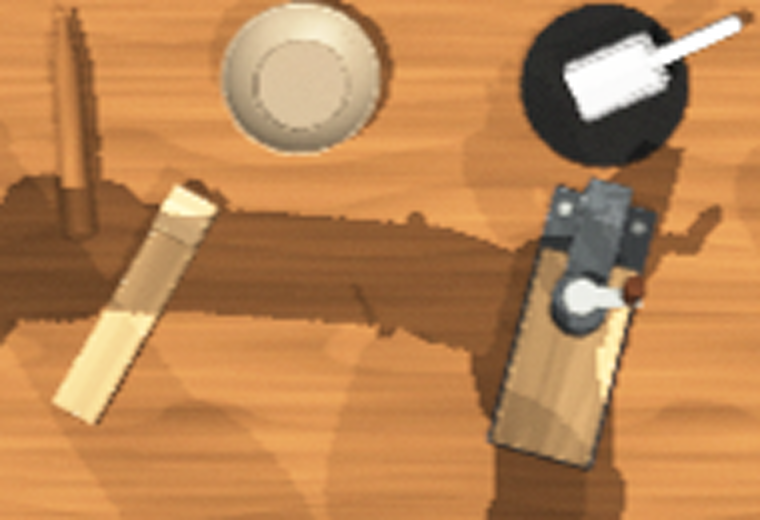

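View pics/c2.png

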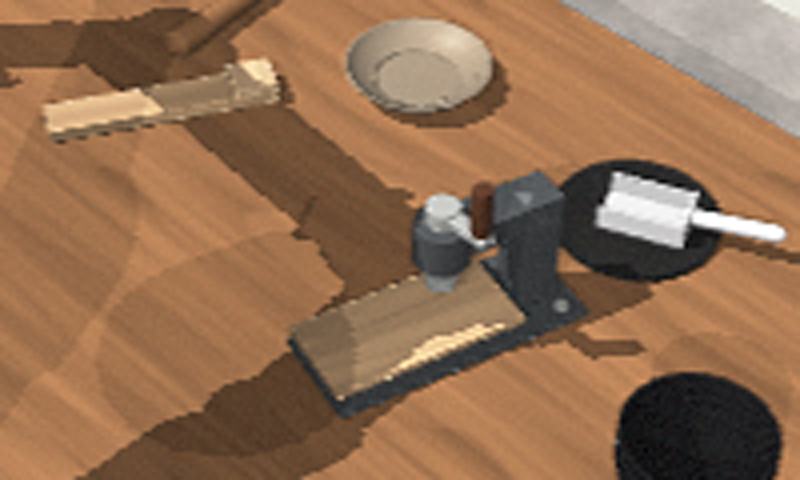

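The crop confirms the choice: the natural slat has its raised cleat at crop (195,200). The clamp's platform near corners are at (490,438) and (590,468), the hub is at (580,296) and the handle at (633,288).

```bash
python3 - <<'E'
from h import *
T=lambda x,y,z: ray('top',(x+.5)/4-.5+170,(y+.5)/4-.5+140,z)
S=lambda x,y,z: ray('side',(x+.5)/4-.5+200,(y+.5)/4-.5+170,z)
np.set_printoptions(precision=4,suppress=True)
ang=lambda d: np.degrees(np.arctan2(d[1],d[0]))
a,b,c,d=T(178,182,.024),T(218,208,.024),T(52,405,.014),T(97,425,.014)
print('slat',a,b,c,d,np.linalg.norm((a+b-c-d)/2), 'ctr',(a+b+c+d)/4,'xdir',ang(c+d-a-b))
print('slat side plain end', S(43,105,.014),S(62,128,.014) )
n1,n2=T(490,438,.028),T(590,468,.028)
print('plat near',n1,n2,np.linalg.norm(n1-n2),'dir',ang(n1-n2)-90+0, 'edges',ang(n1-T(548,250,.028)),ang(n2-T(640,275,.028)))
h=T(580,296,.15);print('hub',h,'handle',T(633,288,.196), 'side hub',S(443,200,.15),'side handle',S(481,186,.196))
print('side plat near corners',S(291,342,.028),S(338,398,.028),S(523,320,.028))
print('reach',np.linalg.norm(h[:2]))
o=r.get_obs();print(cv2.Rodrigues(o['orientation'])[0])
E
```

```text
slat [0.6664 0.2091 0.024 ] [0.6417 0.1715 0.024 ] [0.4595 0.3201 0.014 ] [0.4411 0.2785 0.014 ] 0.23129457679992343 ctr [0.5522 0.2448 0.019 ] xdir 151.8618037109213
slat side plain end [0.4642 0.313  0.014 ] [0.4563 0.272  0.014 ]
plat near [ 0.4274 -0.079   0.028 ] [ 0.4002 -0.1689  0.028 ] 0.09387907031517759 dir -16.81415748883626 edges 162.80229633895198 164.88493800740608
hub [ 0.5338 -0.1547  0.15  ] handle [ 0.5314 -0.1963  0.196 ] side hub [ 0.5401 -0.1567  0.15  ] side handle [ 0.5369 -0.1996  0.196 ]
side plat near corners [ 0.4159 -0.1016  0.028 ] [ 0.4011 -0.1751  0.028 ] [ 0.5774 -0.2221  0.028 ]
reach 0.5557177420440297
[[-0.8953  0.4456 -0.0006]
 [ 0.4456  0.8952 -0.0015]
 [-0.0001 -0.0016 -1.    ]]
```

play_rows:
  targets: "-1 -0.366 -0.209 0.05 0.03;-1 -0.366 -0.209 0.05 0.03;-1 -0.366 -0.209 0.05 0.03;-1 -0.366 -0.209 0.05 0.03;-1 -0.366 -0.209 0.05 0.03;-1 -0.366 -0.209 0.05 0.03;-1 -0.366 -0.209 0.05 0.03;-1 -0.366 -0.209 0.05 0.03"

```text
clock: 0.77
tcp_pos: [0.4855, 0.3273, 0.1916]
orientation: [-0.764, -3.047, 0.001]
contact_force: [1.2, -0.1, 0.6]
grip_width: 0.086
gripper_force: 0.0
```

```bash
cat >> h.py <<'E'
np.set_printoptions(precision=4,suppress=True)
def to(x,y,z,yaw):  # yaw: world deg of tool x
    o=r.get_obs(); R=cv2.Rodrigues(o['orientation'])[0]; d=R.T@(np.array([x,y,z])-o['tcp_pos'])
    y0=np.degrees(np.arctan2(R[1,0],R[0,0])); s=-((yaw-y0+180)%360-180)
    print('at',o['tcp_pos'],'yaw',round(y0,2),'t',o['clock'],'-> shift',d,'spin',np.round(np.radians(s),4), 'F',o['contact_force'],'w',o['grip_width'])
E
python3 - <<'E'
from h import *
to(.535,.254,.06,151.9)
E
```

```text
at [0.4855 0.3273 0.1916] yaw 151.83 t 0.7667 -> shift [-0.0783 -0.0412  0.1316] spin -0.0012 F [ 1.2298 -0.1217  0.6139] w 0.08596302212904999
```

play_rows:
  targets: "-1 -0.078 -0.041 0.091 0;-1 -0.078 -0.041 0.091 0;-1 -0.078 -0.041 0.091 0;-1 -0.078 -0.041 0.091 0;-1 -0.078 -0.041 0.091 0"

```text
clock: 1.18
tcp_pos: [0.5339, 0.2529, 0.0987]
orientation: [-0.771, -3.043, 0.007]
contact_force: [-0.1, 0.7, 0.3]
grip_width: 0.085
gripper_force: 0.0
```

```bash
python3 - <<'E'
from h import *
to(.535,.254,.003,151.9)
a=cv2.resize(r.grab_frame('side')[130:230,190:300],None,fx=5,fy=5,interpolation=cv2.INTER_CUBIC)
b=cv2.resize(r.grab_frame('top')[160:270,165:245],None,fx=5,fy=5,interpolation=cv2.INTER_CUBIC)[:500]
c=np.hstack([a,b[:,:240]]) if False else a
m=np.zeros((550,800,3),np.uint8); 
b=b[:550]; m[:a.shape[0],:400]=a[:,:400] ; m[:500,400:]=b[:, :400]
cv2.imwrite('pics/m1.png',m[:,:,::-1])
E
```

```text
at [0.5339 0.2529 0.0987] yaw 151.57 t 1.1833 -> shift [-0.0006  0.002   0.0956] spin -0.0058 F [-0.148   0.6874  0.2738] w 0.0849808091544862
```

View pics/m1.png

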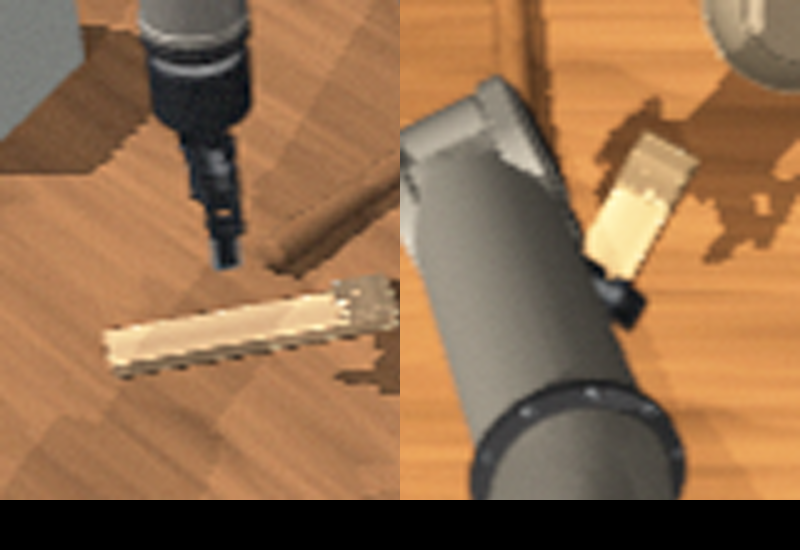

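```bash
python3 - <<'E'
from h import *
S=lambda x,y,z: ray('side',(x+.5)/5-.5+190,(y+.5)/5-.5+130,z)
T=lambda x,y,z: ray('top',(x+.5)/5-.5+165,(y+.5)/5-.5+160,z)
p=[S(105,332,.014),S(120,367,.014)];q=[T(243,132,.024),T(298,158,.024)]
print(p,q,np.linalg.norm(p[0]-p[1]),np.linalg.norm(q[0]-q[1]))
print('tcp in side crop',(px('side',r.get_obs()['tcp_pos'])-[190,130])*5)
# right top edge points of shaded region
print(T(205,265,.014),T(222,278,.014), 'right edge at', T(298,158,.024),T(240,268,.014))
d=(p[0]+p[1]-q[0]-q[1])/2;print(np.degrees(np.arctan2(d[1],d[0])),np.linalg.norm(d[:2]),(p[0]+p[1]+q[0]+q[1])/4)
E
```

```text
[array([0.4644, 0.3118, 0.014 ]), array([0.447 , 0.2696, 0.014 ])] [array([0.6631, 0.2124, 0.024 ]), array([0.6433, 0.1713, 0.024 ])] 0.04555167739196663 0.04569436699798334
tcp in side crop [206.0692 235.2613]
[0.5647 0.2393 0.014 ] [0.5549 0.2265 0.014 ] right edge at [0.6433 0.1713 0.024 ] [0.5624 0.2134 0.014 ]
153.41558291814104 0.2208609347831718 [0.5544 0.2413 0.019 ]
```

play_rows:
  targets: "-1 0 0 0.04 -0.015;-1 0 0 0.07 -0.015;-1 0 0 0.09 -0.015;-1 0 0 0.095 -0.015;-1 0 0 0.095 -0.015;-1 0 0 0.095 -0.015"

```text
clock: 1.78
tcp_pos: [0.535, 0.2579, 0.0075]
orientation: [0.739, 3.052, 0.003]
contact_force: [0.1, 0.3, 0.2]
grip_width: 0.0853
gripper_force: 0.0
```

play_rows:
  squeeze: 60
  targets: "0.5 0 0 0 0;0.5 0 0 0 0;0.5 0 0 0 0;0.5 0 0 0 0;0.5 0 0 0 0;0.5 0 0 0 0"

```text
clock: 2.28
tcp_pos: [0.5351, 0.2567, 0.0076]
orientation: [0.743, 3.051, 0.002]
contact_force: [-2.0, -0.3, 8.9]
grip_width: 0.042
gripper_force: 59.8
```

```bash
python3 - <<'E'
from h import *
to(.535,.252,.1,152.5); print(r.get_obs()['gripper_force'])
E
```

```text
at [0.5351 0.2567 0.0076] yaw 152.64 t 2.2833 -> shift [-0.0021 -0.0041 -0.0924] spin 0.0025 F [-1.9732 -0.2985  8.8534] w 0.041979677386804436
59.80322241783142
```

play_rows:
  targets: "0.5 0 0 -0.04 0;0.5 0 0 -0.08 0;0.5 0 0 -0.092 0;0.5 -0.056 -0.273 -0.092 -0.199;0.5 -0.056 -0.273 -0.092 -0.199;0.5 -0.056 -0.273 -0.092 -0.199;0.5 -0.056 -0.273 -0.092 -0.199;0.5 -0.056 -0.273 -0.092 -0.199"

```text
clock: 2.95
tcp_pos: [0.4771, 0.0541, 0.0984]
orientation: [0.435, 3.111, 0.001]
contact_force: [1.6, 0.0, -0.0]
grip_width: 0.0416
gripper_force: 61.5
```

```bash
python3 - <<'E'
from h import *
to(.459,-.011,.1,164)
E
```

```text
at [0.4771 0.0541 0.0984] yaw 164.09 t 2.95 -> shift [-0.0004 -0.0675 -0.0016] spin 0.0016 F [ 1.6269  0.0469 -0.0409] w 0.041641281821054664
```

play_rows:
  targets: "0.5 0 -0.04 0 0;0.5 0 -0.066 0 0;0.5 0 -0.066 0 0;0.5 0 -0.066 0 0"

```text
clock: 3.28
tcp_pos: [0.4594, -0.0094, 0.0984]
orientation: [0.441, 3.11, -0.0]
contact_force: [0.5, -0.1, -0.9]
grip_width: 0.0417
gripper_force: 61.5
```

```bash
python3 - <<'E'
from h import *
to(.459,-.011,.04,164)
print([px(n,[.559,-.157+.02,.03]) for n in('top','side')])
a=r.grab_frame('side')[160:280,210:350];b=r.grab_frame('top')[165:265,220:360]
z=lambda i:cv2.resize(i,(560,i.shape[0]*4),interpolation=cv2.INTER_CUBIC)
z=lambda i:cv2.resize(i,None,fx=4,fy=4,interpolation=cv2.INTER_CUBIC)
cv2.imwrite('pics/m2s.png',z(a)[:,:,::-1]);cv2.imwrite('pics/m2t.png',z(b)[:,:,::-1])
m=np.zeros((480,800,3),np.uint8);m[:,:400]=z(a)[:,:400];m[:400,400:]=z(b)[:,160:560]
cv2.imwrite('pics/m2.png',m[:,:,::-1])
E
```

```text
at [ 0.4594 -0.0094  0.0984] yaw 163.85 t 3.2833 -> shift [-0.     -0.0017  0.0584] spin -0.0026 F [ 0.4991 -0.0618 -0.8522] w 0.04168785591812197
[array([307.8963, 213.2354]), array([308.9459, 239.2638])]
```

View pics/m2.png

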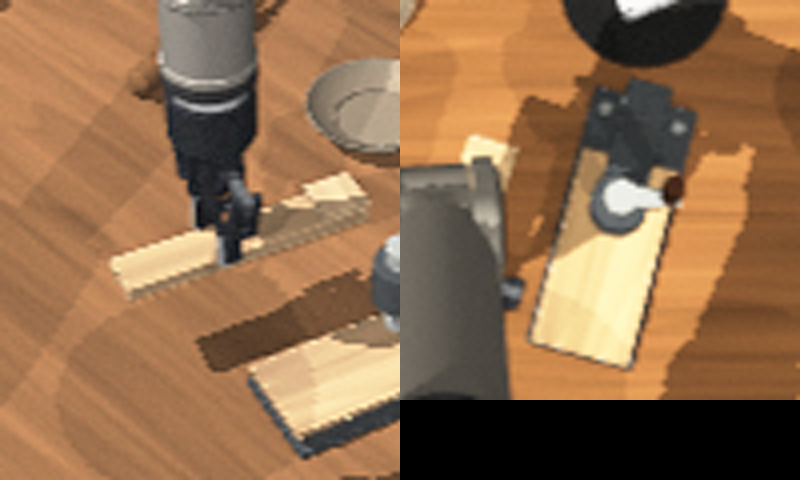

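```bash
python3 - <<'E'
from h import *
S=lambda x,y,z: ray('side',(x+.5)/4-.5+210,(y+.5)/4-.5+160,z)
T=lambda x,y,z: ray('top',(x-240+.5)/4-.5+220,(y+.5)/4-.5+165,z)
A=lambda d:np.degrees(np.arctan2(d[1],d[0]))
o=r.get_obs();t=o['tcp_pos'];R=cv2.Rodrigues(o['orientation'])[0]
for n,P in dict(cs1=S(347,172,.115),cs2=S(370,200,.115),ps1=S(110,263,.105),ps2=S(131,291,.105),ct1=T(468,136,.115),ct2=T(517,150,.115)).items():
    print(n,P,'in tool',R.T@(P-t))
n1,n2=T(529,343,.028),T(632,368,.028);e=T(583,150,.028)
print('plat',n1,n2,np.linalg.norm(n1-n2),A(n1-n2)+90,A(n1-e))
print('near mid -125:',(n1+n2)/2-.125*np.array([-.9613,.2756,0]),'hub',T(620,195,.15),'handle',T(674,184,.196))
E
```

```text
cs1 [ 0.5965 -0.0351  0.115 ] in tool [-0.1386  0.0101 -0.0165]
cs2 [ 0.5845 -0.0756  0.115 ] in tool [-0.1382 -0.0322 -0.0166]
ps1 [0.3759 0.0298 0.105 ] in tool [ 0.0912  0.0121 -0.0067]
ps2 [ 0.3668 -0.0088  0.105 ] in tool [ 0.0894 -0.0276 -0.0068]
ct1 [ 0.5944 -0.024   0.115 ] in tool [-0.1336  0.0202 -0.0165]
ct2 [ 0.5818 -0.0669  0.115 ] in tool [-0.1332 -0.0246 -0.0166]
plat [ 0.4228 -0.0781  0.028 ] [ 0.4002 -0.1707  0.028 ] 0.09530235159226162 166.27002089580782 164.30436315660856
near mid -125: [ 0.5317 -0.1589  0.028 ] hub [ 0.5346 -0.1547  0.15  ] handle [ 0.5348 -0.1972  0.196 ]
```

play_rows:
  targets: "0.5 0 0 0.03 0;0.5 0 0 0.059 0;0.5 0 0 0.059 0;0.5 0 0 0.059 0"

```text
clock: 3.72
tcp_pos: [0.4589, -0.0065, 0.0382]
orientation: [-0.431, -3.108, 0.001]
contact_force: [0.3, -0.3, -0.3]
grip_width: 0.0413
gripper_force: 61.5
```

```bash
python3 - <<'E'
from h import *
to(.4254,-.1251,.039,164)
E
```

```text
at [ 0.4589 -0.0065  0.0382] yaw 164.22 t 3.7167 -> shift [-0.     -0.1233 -0.0006] spin 0.0038 F [ 0.2982 -0.2916 -0.3112] w 0.04132349340491618
```

play_rows:
  targets: "0.5 0 -0.025 0 0;0.5 0 -0.05 0 0;0.5 0 -0.07 0 0;0.5 0 -0.09 0 0;0.5 0 -0.105 0 0;0.5 0 -0.121 0 0;0.5 0 -0.121 0 0;0.5 0 -0.121 0 0"

```text
clock: 4.38
tcp_pos: [0.4278, -0.1243, 0.0405]
orientation: [0.437, 3.108, 0.0]
contact_force: [-0.2, -0.1, -0.3]
grip_width: 0.0414
gripper_force: 61.5
```

```bash
python3 - <<'E'
from h import *
to(.4254,-.1251,.039,164)
z=lambda i:cv2.resize(i,None,fx=5,fy=5,interpolation=cv2.INTER_CUBIC)
a=z(r.grab_frame('side')[195:290,260:350]);b=z(r.grab_frame('top')[180:275,280:350])
cv2.imwrite('pics/m3.png',np.hstack([a,b])[:,:,::-1])
E
```

```text
at [ 0.4278 -0.1243  0.0405] yaw 164.01 t 4.3833 -> shift [ 0.0021 -0.0014  0.0015] spin 0.0002 F [-0.231  -0.0997 -0.3227] w 0.04141145175557202
```

View pics/m3.png

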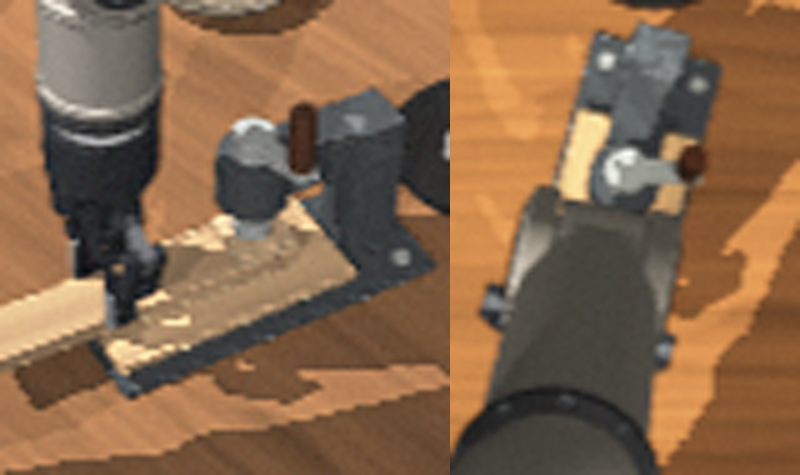

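The slat is in the mouth with the cleat under the foot (side crop near (260,235)), and contact force is about zero. I'll lower it, release, back off and look.

play_rows:
  targets: "0.5 0.001 -0.001 0.002 0;0.5 0.001 -0.001 0.003 0;0.5 0.001 -0.001 0.003 0;-1 0.001 -0.001 0.003 0;-1 0.001 -0.001 0.003 0;-1 0.001 -0.001 0.003 0;-1 0.001 -0.001 0.003 0;-1 0.001 -0.001 0.003 0"

```text
clock: 5.15
tcp_pos: [0.4254, -0.1248, 0.0361]
orientation: [0.435, 3.111, 0.0]
contact_force: [1.0, 0.8, 0.6]
grip_width: 0.0853
gripper_force: 0.0
```

play_rows:
  targets: "-1 0 0 -0.03 0;-1 0 0 -0.07 0;-1 0 0 -0.11 0;-1 0 0 -0.15 0;-1 0 0.03 -0.18 0;-1 0 0.07 -0.18 0;-1 0 0.11 -0.18 0;-1 0 0.15 -0.18 0"

```text
clock: 5.82
tcp_pos: [0.467, 0.021, 0.2172]
orientation: [0.437, 3.109, 0.001]
contact_force: [0.3, -0.3, 0.8]
grip_width: 0.0853
gripper_force: 0.0
```

```bash
python3 - <<'E'
from h import *
to(.4254,-.1251,.039,164)
a=r.grab_frame('side');b=r.grab_frame('top');cv2.imwrite('pics/rs4.png',a[:,:,::-1]);cv2.imwrite('pics/rt4.png',b[:,:,::-1])
z=lambda i:cv2.resize(i,None,fx=5,fy=5,interpolation=cv2.INTER_CUBIC)
a=z(a[195:295,245:335]);b=z(b[190:290,283:353])
cv2.imwrite('pics/m4.png',np.hstack([a,b])[:,:,::-1])
E
```

```text
at [0.467  0.021  0.2172] yaw 164.0 t 5.8167 -> shift [ 0.0001 -0.1521  0.178 ] spin 0.0 F [ 0.2868 -0.3329  0.8045] w 0.08532964873191388
```

View pics/m4.png

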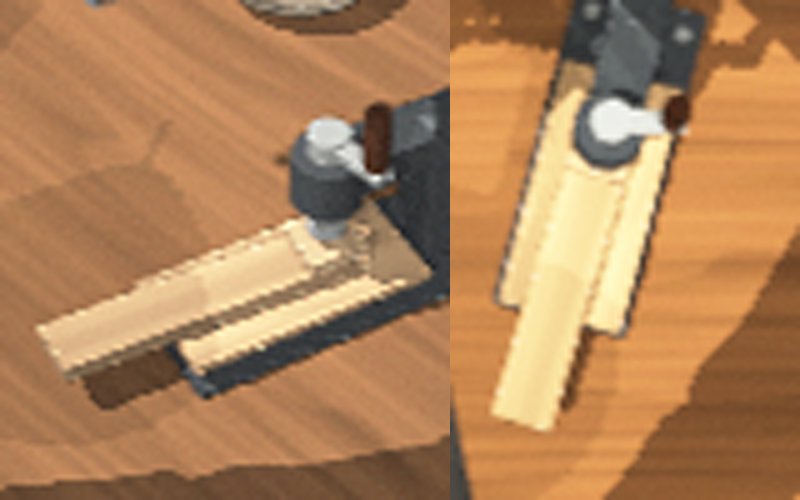

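```bash
python3 - <<'E'
from h import *
T=lambda x,y,z: ray('top',(x-450+.5)/5-.5+283,(y+.5)/5-.5+190,z)[:2]
S=lambda x,y,z: ray('side',(x+.5)/5-.5+245,(y+.5)/5-.5+195,z)[:2]
c=np.radians(164);X=np.array([np.cos(c),np.sin(c)]);Y=np.array([-X[1],X[0]]);A=np.array([.535,-.1565])
f=lambda n,p:print(n,p,'clamp',(p-A)@X*1e3,(p-A)@Y*1e3)
f('plat1',T(499,302,.028));f('plat2',T(625,334,.028))
f('slat1',T(492,412,.042));f('slat2',T(550,431,.042))
f('hub',T(612,119,.15));f('cleat edge',T(602,180,.052))
f('platL mid',T(529,200,.028)); f('platR mid',T(655,215,.028))
f('slatL mid',T(530,270,.042)); f('slatR mid',T(600,255,.042))
f('S slat1',S(37,328,.042));f('S slat2',S(68,374,.042));f('S plat near',S(187,372,.028));f('S plat far R',S(432,275,.028));f('S hub',S(327,131,.15))
f('S cleat +x near corner',S(308,268,.052))
f('handle',T(677,108,.196))
f('S handle',S(377,108,.196))
E
```

```text
plat1 [ 0.4242 -0.08  ] clamp 127.59069571964463 -42.96581674414248
plat2 [ 0.401  -0.1706] clamp 124.88778040061176 50.51182268496833
slat1 [ 0.3438 -0.0746] clamp 206.37635085808822 -26.006758138601096
slat2 [ 0.3303 -0.1157] clamp 207.97046309901359 17.218534408874262
hub [ 0.5345 -0.156 ] clamp 0.586432508393482 -0.3803138288826064
cleat edge [ 0.5093 -0.154 ] clamp 25.387203427522273 4.646494807318179
platL mid [ 0.4988 -0.1021] clamp 49.83257534418284 -42.34563160734747
platR mid [ 0.4877 -0.1935] clamp 35.26023216483654 48.55907506638932
slatL mid [ 0.4455 -0.1021] clamp 101.00956339145199 -27.579320466662264
slatR mid [ 0.4564 -0.1525] clamp 76.68803054245737 17.82573663063776
S slat1 [ 0.3428 -0.0809] clamp 205.57955207807262 -19.681539193798997
S slat2 [ 0.3309 -0.1257] clamp 204.71608513958094 26.662903503909188
S plat near [ 0.3964 -0.1698] clamp 129.52310236270566 50.9608068822426
S plat far R [ 0.5791 -0.2235] clamp -60.82134445203341 52.27304803128751
S hub [ 0.5351 -0.1597] clamp -1.0003329042675189 3.089973173074298
S cleat +x near corner [ 0.5055 -0.1748] clamp 23.354858980384137 25.701244832069207
handle [ 0.5329 -0.1968] clamp -9.05373659411214 39.281467104927394
S handle [ 0.537  -0.2001] clamp -13.91844329025606 41.4030737418961
```

```bash
python3 - <<'E'
from h import *
c=np.radians(164);X=np.array([np.cos(c),np.sin(c)]);Y=np.array([-X[1],X[0]]);A=np.array([.535,-.1565])
for n,fn in(('top','rt4'),('side','rs4')):
  im=cv2.cvtColor(cv2.imread(f'pics/{fn}.png'),cv2.COLOR_BGR2GRAY).astype(np.float32)
  ys=np.arange(-70,72,2)
  out=0
  for x in np.arange(60,110,3):
    P=[px(n,[*(A+X*x/1e3+Y*y/1e3),.028]) for y in ys]
    P=np.array(P,np.float32); out=out+cv2.remap(im,P[:,0].copy(),P[:,1].copy(),cv2.INTER_LINEAR).ravel()
  print(n,[f'{y}:{int(v/17)}' for y,v in zip(ys,out)])
E
```

```text
top ['-70:148', '-68:148', '-66:147', '-64:147', '-62:147', '-60:147', '-58:147', '-56:147', '-54:145', '-52:139', '-50:130', '-48:126', '-46:151', '-44:189', '-42:213', '-40:223', '-38:222', '-36:218', '-34:216', '-32:215', '-30:215', '-28:216', '-26:222', '-24:229', '-22:235', '-20:238', '-18:237', '-16:236', '-14:235', '-12:234', '-10:233', '-8:231', '-6:229', '-4:228', '-2:227', '0:226', '2:226', '4:225', '6:225', '8:226', '10:229', '12:231', '14:232', '16:228', '18:218', '20:208', '22:211', '24:224', '26:236', '28:241', '30:242', '32:242', '34:241', '36:239', '38:238', '40:237', '42:231', '44:211', '46:165', '48:109', '50:93', '52:117', '54:140', '56:155', '58:160', '60:160', '62:160', '64:160', '66:160', '68:159', '70:159']
side ['-70:130', '-68:130', '-66:130', '-64:130', '-62:130', '-60:130', '-58:130', '-56:130', '-54:130', '-52:130', '-50:129', '-48:129', '-46:127', '-44:127', '-42:132', '-40:152', '-38:181', '-36:197', '-34:196', '-32:197', '-30:207', '-28:216', '-26:217', '-24:214', '-22:212', '-20:211', '-18:211', '-16:208', '-14:205', '-12:203', '-10:200', '-8:198', '-6:198', '-4:198', '-2:198', '0:199', '2:202', '4:206', '6:210', '8:212', '10:209', '12:187', '14:152', '16:127', '18:120', '20:122', '22:124', '24:125', '26:146', '28:188', '30:219', '32:229', '34:229', '36:229', '38:227', '40:224', '42:220', '44:219', '46:222', '48:219', '50:194', '52:158', '54:129', '56:98', '58:71', '60:60', '62:58', '64:58', '66:58', '68:59', '70:60']
```

The cleat and end position are good along x, but the slat sits about 4 mm off towards clamp −y in both views. I'll regrasp and shift it.

play_rows:
  targets: "-1 0 -0.04 0 0;-1 0 -0.08 0 0;-1 0 -0.12 0 0;-1 0 -0.15 0 0;-1 0 -0.15 0.04 0;-1 0 -0.15 0.08 0;-1 0 -0.15 0.12 0;-1 0 -0.15 0.15 0"

```text
clock: 6.58
tcp_pos: [0.4239, -0.1253, 0.0638]
orientation: [-0.436, -3.11, 0.0]
contact_force: [0.4, 0.5, 0.2]
grip_width: 0.0852
gripper_force: 0.0
```

```bash
python3 - <<'E'
from h import *
to(.4254,-.1251,.038,164)
E
```

```text
at [ 0.4239 -0.1253  0.0638] yaw 164.03 t 6.5833 -> shift [-0.0015  0.0006  0.0258] spin 0.0005 F [0.4087 0.4812 0.1579] w 0.08522343194183847
```

play_rows:
  targets: "-1 0 0 0.02 0;-1 0 0 0.029 0;-1 0 0 0.029 0;0.5 0 0 0.029 0;0.5 0 0 0.029 0;0.5 0 0 0.029 0;0.5 0 0 0.029 0;0.5 0 0 0.029 0"

```text
clock: 7.25
tcp_pos: [0.4264, -0.1249, 0.0384]
orientation: [0.435, 3.109, 0.0]
contact_force: [-0.4, 0.2, 9.5]
grip_width: 0.0398
gripper_force: 59.3
```

play_rows:
  targets: "0.5 0 0 -0.002 0;0.5 0.001 -0.002 -0.002 0;0.5 0.0015 -0.0045 -0.002 0;0.5 0.0015 -0.0045 -0.002 0;0.5 0.0015 -0.0045 0 0;0.5 0.0015 -0.0045 0 0"

```text
clock: 7.75
tcp_pos: [0.4223, -0.1291, 0.0374]
orientation: [-0.436, -3.111, 0.0]
contact_force: [-3.0, -0.8, 12.2]
grip_width: 0.0393
gripper_force: 64.8
```

play_rows:
  targets: "-1 0 0 0 0;-1 0 0 0 0;-1 0 0 0 0;-1 0 0 0 0;-1 0 0 -0.04 0;-1 0 0 -0.08 0;-1 0 0 -0.12 0;-1 0 0 -0.16 0"

```text
clock: 8.42
tcp_pos: [0.422, -0.1286, 0.1985]
orientation: [-0.435, -3.11, 0.0]
contact_force: [1.3, 0.3, 0.5]
grip_width: 0.0857
gripper_force: 0.0
```

play_rows:
  targets: "-1 0 0.03 -0.04 0;-1 0 0.07 -0.04 0;-1 0 0.11 -0.04 0;-1 0 0.15 -0.04 0;-1 0 0.15 -0.04 0;-1 0 0.15 -0.04 0"

```text
clock: 8.92
tcp_pos: [0.464, 0.0182, 0.2369]
orientation: [-0.426, -3.112, -0.001]
contact_force: [-0.4, -1.2, -0.2]
grip_width: 0.0852
gripper_force: 0.0
```

```bash
cat > prof.py <<'E'
from h import *
c=np.radians(164);X=np.array([np.cos(c),np.sin(c)]);Y=np.array([-X[1],X[0]]);A=np.array([.535,-.1565])
if __name__=='__main__':
 for n in('top','side'):
  im=cv2.cvtColor(r.grab_frame(n),cv2.COLOR_RGB2GRAY).astype(np.float32)
  ys=np.arange(-50,56,2); out=0
  for x in np.arange(60,110,3):
    P=np.array([px(n,[*(A+X*x/1e3+Y*y/1e3),.028]) for y in ys],np.float32); out=out+cv2.remap(im,P[:,0].copy(),P[:,1].copy(),cv2.INTER_LINEAR).ravel()
  print(n,*[f'{y}:{int(v/17)}' for y,v in zip(ys,out)])
  xs=np.arange(180,226,2);out=0
  for y in np.arange(-12,13,3):
    P=np.array([px(n,[*(A+X*x/1e3+Y*y/1e3),.042]) for x in xs],np.float32); out=out+cv2.remap(im,P[:,0].copy(),P[:,1].copy(),cv2.INTER_LINEAR).ravel()
  print(n,*[f'{y}:{int(v/9)}' for y,v in zip(xs,out)])
 to(.535,-.1565,.2,164)
E
python3 prof.py
```

```text
top -50:129 -48:125 -46:150 -44:188 -42:213 -40:223 -38:223 -36:221 -34:219 -32:219 -30:218 -28:218 -26:219 -24:219 -22:220 -20:224 -18:231 -16:236 -14:237 -12:236 -10:235 -8:234 -6:234 -4:232 -2:230 0:229 2:227 4:227 6:226 8:226 10:225 12:225 14:226 16:229 18:231 20:232 22:227 24:218 26:215 28:220 30:232 32:240 34:241 36:239 38:238 40:236 42:230 44:210 46:165 48:108 50:93 52:116 54:140
top 180:222 182:222 184:222 186:222 188:222 190:222 192:221 194:221 196:221 198:221 200:221 202:221 204:220 206:219 208:214 210:197 212:164 214:143 216:144 218:148 220:152 222:154 224:154
side -50:130 -48:129 -46:127 -44:126 -42:131 -40:152 -38:181 -36:199 -34:199 -32:195 -30:192 -28:191 -26:198 -24:209 -22:216 -20:216 -18:214 -16:213 -14:213 -12:211 -10:208 -8:204 -6:201 -4:200 -2:200 0:200 2:199 4:199 6:200 8:202 10:206 12:209 14:212 16:208 18:183 20:147 22:124 24:120 26:123 28:126 30:132 32:160 34:200 36:225 38:229 40:225 42:221 44:220 46:223 48:219 50:194 52:158 54:129
side 180:198 182:196 184:195 186:196 188:196 190:196 192:196 194:195 196:194 198:194 200:196 202:197 204:197 206:190 208:172 210:150 212:133 214:129 216:128 218:127 220:126 222:125 224:123
at [0.4633 0.0148 0.2366] yaw 164.06 t 9.0167 -> shift [-0.116  -0.145   0.0366] spin 0.0011 F [-0.0136 -0.2131  0.7817] w 0.08527690497134127
```

Slat is now centred to about 2 mm. Next is the crank handle.

play_rows:
  squeeze: 25
  targets: "-1 -0.127 -0.189 0 0;-1 -0.127 -0.189 0 0;-1 -0.127 -0.189 0 0;-1 -0.127 -0.189 0 0;-1 -0.127 -0.189 0 0;-1 -0.127 -0.189 0 0;-1 -0.127 -0.189 0 0;-1 -0.127 -0.189 0 0"

```text
clock: 9.68
tcp_pos: [0.5327, -0.2038, 0.2365]
orientation: [-0.443, -3.109, 0.001]
contact_force: [-0.2, 0.6, 1.3]
grip_width: 0.0853
gripper_force: 0.0
```

```bash
python3 - <<'E'
from h import *
to(.533,-.202,.157,164)
a=r.grab_frame('side');cv2.imwrite('pics/rs5.png',a[:,:,::-1]);b=r.grab_frame('top')
z=lambda i:cv2.resize(i,None,fx=5,fy=5,interpolation=cv2.INTER_CUBIC)
cv2.imwrite('pics/m5.png',np.hstack([z(a[180:270,280:360]),z(b[170:260,280:355])])[:,:,::-1])
print((px('side',r.get_obs()['tcp_pos'])-[280,180])*5)
E
```

```text
at [ 0.5327 -0.2038  0.2365] yaw 163.77 t 9.6833 -> shift [0.0001 0.0018 0.0795] spin -0.004 F [-0.214   0.6189  1.2851] w 0.08527640933502911
[199.5245 136.3112]
```

View pics/m5.png

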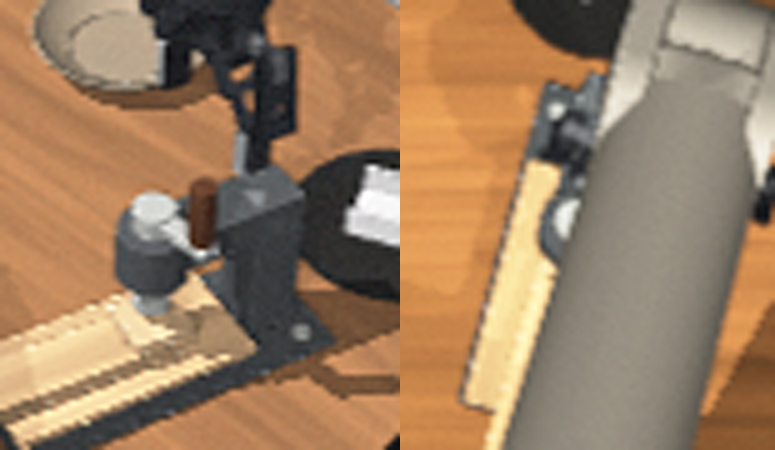

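```bash
python3 - <<'E'
from h import *
for z in(.2365,.2495):print(ray('side',322.6,205.2,z))
print(ray('side',320.6,216.4,.196),ray('side',320.4,229,.15),px('side',[.5337,-.2003,.2495]))
E
```

```text
[ 0.5466 -0.1997  0.2365]
[ 0.5352 -0.2094  0.2495]
[ 0.5376 -0.2021  0.196 ] [ 0.5312 -0.2102  0.15  ] [320.128  204.0398]
```

play_rows:
  targets: "-1 0 0.005 0.03 0;-1 0 0.005 0.06 0;-1 0 0.005 0.079 0;-1 0 0.005 0.079 0;-1 0 0.005 0.079 0"

```text
clock: 10.2
tcp_pos: [0.5347, -0.1948, 0.1577]
orientation: [-0.432, -3.11, -0.001]
contact_force: [0.6, -0.4, 0.3]
grip_width: 0.0857
gripper_force: 0.0
```

play_rows:
  targets: "0.9 0 0 0 0;0.9 0 0 0 0;0.9 0 0 0 0;0.9 0 0 0 0;0.9 0 0 0 0;0.9 0 0 0 0;0.9 0 0 0 0;0.9 0 0 0 0"

```text
clock: 10.87
tcp_pos: [0.5358, -0.1988, 0.1592]
orientation: [0.438, 3.109, -0.004]
contact_force: [-1.7, -5.9, 4.6]
grip_width: 0.0186
gripper_force: 25.8
```

```bash
python3 - <<'E'
from h import *
to(.534,-.160,.157,164);print(r.get_obs()['gripper_force'])
E
```

```text
at [ 0.5358 -0.1988  0.1592] yaw 163.96 t 10.8667 -> shift [0.0124 0.0368 0.0021] spin -0.0006 F [-1.6784 -5.9245  4.6047] w 0.01855880766291114
25.79403097741306
```

play_rows:
  targets: "0.9 0.001 -0.003 0 0;0.9 0.0164 -0.0041 0 0;0.9 0.0319 0.0012 0 0;0.9 0.0442 0.012 0 0;0.9 0.0514 0.0267 0 0;0.9 0.0514 0.0267 0 0"

```text
clock: 11.37
tcp_pos: [0.4898, -0.1554, 0.159]
orientation: [-0.434, -3.106, -0.0]
contact_force: [-14.6, 1.6, 20.5]
grip_width: 0.0188
gripper_force: 27.5
```

```bash
python3 - <<'E'
from h import *
to(.534,-.1595,.157,164);print(r.get_obs()['gripper_force'])
E
```

```text
at [ 0.4898 -0.1554  0.159 ] yaw 164.09 t 11.3667 -> shift [-0.0437  0.0082  0.0018] spin 0.0015 F [-14.6154   1.6495  20.5462] w 0.018837315403705198
27.500579548068345
```

play_rows:
  targets: "0.9 0.003 0 -0.002 0;0.9 0.004 0 -0.002 0;0.9 0.004 0 -0.002 0"

```text
clock: 11.62
tcp_pos: [0.4893, -0.1552, 0.1594]
orientation: [0.435, 3.111, -0.0]
contact_force: [3.2, -1.4, -7.2]
grip_width: 0.0186
gripper_force: 27.2
```

```bash
python3 - <<'E'
from h import *
to(.531,-.157,.157,164);print(r.get_obs()['gripper_force'])
E
```

```text
at [ 0.4893 -0.1552  0.1594] yaw 164.09 t 11.6167 -> shift [-0.0405  0.0097  0.0024] spin 0.0016 F [ 3.2433 -1.3699 -7.2156] w 0.018613528857686176
27.22616259008646
```

play_rows:
  targets: "0.9 0.0006 0.0163 0.0005 0;0.9 -0.0047 0.0319 0.0005 0;0.9 -0.0155 0.0442 0.0005 0;0.9 -0.0302 0.0514 0.0005 0;0.9 -0.0302 0.0514 0.0005 0"

```text
clock: 12.03
tcp_pos: [0.5344, -0.1152, 0.1593]
orientation: [0.434, 3.111, -0.003]
contact_force: [1.9, -3.6, -1.4]
grip_width: 0.018
gripper_force: 27.8
```

```bash
python3 - <<'E'
from h import *
to(.5317,-.1575,.157,164);o=r.get_obs();R=cv2.Rodrigues(o['orientation'])[0];print(R.T@o['contact_force'])
E
```

```text
at [ 0.5344 -0.1152  0.1593] yaw 164.1 t 12.0333 -> shift [-0.0089 -0.0414  0.0024] spin 0.0018 F [ 1.8637 -3.6496 -1.361 ] w 0.017988142879613114
[-2.7908 -2.9968  1.3695]
```

play_rows:
  targets: "0.9 -0.0164 0.0011 0 0;0.9 -0.0319 -0.0042 0 0;0.9 -0.0442 -0.015 0 0;0.9 -0.0514 -0.0297 0 0;0.9 -0.0525 -0.046 0 0;0.9 -0.0472 -0.0616 0 0;0.9 -0.0364 -0.0739 0 0;0.9 -0.0217 -0.0811 0 0"

```text
clock: 12.7
tcp_pos: [0.5314, -0.1994, 0.1594]
orientation: [0.436, 3.11, -0.0]
contact_force: [3.2, 4.5, -2.4]
grip_width: 0.0185
gripper_force: 27.8
```

```bash
cat > tab.py <<'E'
from prof import *
to(.5317,-.1575,.157,164);o=r.get_obs();R=cv2.Rodrigues(o['orientation'])[0];print('Ftool',R.T@o['contact_force'])
d=(o['tcp_pos'][:2]-[.5317,-.1575]);print('alpha',164-np.degrees(np.arctan2(d[1],d[0])),np.linalg.norm(d))
im=r.grab_frame('top').astype(np.float32)
P=np.array([px('top',[*(A+X*x+Y*y),.117]) for y in np.arange(-.06,-.005,.004) for x in (-.096,-.09,-.084)],np.float32)
v=cv2.remap(im,P[:,0].copy(),P[:,1].copy(),cv2.INTER_LINEAR).reshape(-1,3,3).mean(1)
print('top tab profile y=-60..-8 rgb',v.astype(int).tolist())
E
python3 tab.py
```

```text
at [ 0.5314 -0.1994  0.1594] yaw 164.02 t 12.7 -> shift [0.0112 0.0403 0.0023] spin 0.0004 F [ 3.2034  4.4809 -2.3968] w 0.01846636314426172
Ftool [-1.8424  5.1897  2.3994]
alpha 254.44110167816046 0.04186980480561997
top tab profile y=-60..-8 rgb [[204, 136, 76], [201, 133, 75], [189, 127, 75], [135, 104, 81], [96, 90, 85], [112, 106, 99], [116, 108, 98], [103, 97, 89], [106, 97, 88], [113, 109, 104], [111, 115, 114], [97, 102, 102], [95, 95, 91], [152, 144, 132]]
```

play_rows:
  targets: "0.9 0.0164 -0.0011 0 0;0.9 0.0319 0.0042 0 0;0.9 0.0442 0.015 0 0;0.9 0.0514 0.0297 0 0;0.9 0.0514 0.0297 0 0"

```text
clock: 13.17
tcp_pos: [0.4896, -0.1528, 0.1594]
orientation: [0.43, 3.112, 0.001]
contact_force: [1.8, 1.8, -5.0]
grip_width: 0.0186
gripper_force: 27.6
```

```bash
python3 tab.py
```

```text
at [ 0.4896 -0.1528  0.1594] yaw 164.25 t 13.1667 -> shift [-0.0418  0.0069  0.0024] spin 0.0043 F [ 1.8427  1.8363 -5.0083] w 0.018608012569957474
Ftool [-1.2745  2.2628  5.0105]
alpha -9.683212294866024 0.04236391587327424
top tab profile y=-60..-8 rgb [[206, 137, 77], [201, 134, 75], [183, 123, 73], [134, 102, 76], [105, 92, 79], [115, 101, 86], [110, 95, 80], [103, 90, 75], [109, 94, 79], [103, 95, 86], [102, 101, 97], [106, 106, 102], [107, 107, 102], [108, 110, 104]]
```

Flush still. Another quarter turn (α −15 → 75).

play_rows:
  targets: "0.9 0.0011 0.0163 0 0;0.9 -0.0042 0.0319 0 0;0.9 -0.015 0.0442 0 0;0.9 -0.0297 0.0514 0 0;0.9 -0.0297 0.0514 0 0"

```text
clock: 13.63
tcp_pos: [0.5339, -0.1152, 0.1594]
orientation: [-0.435, -3.111, 0.003]
contact_force: [2.3, -0.6, -0.9]
grip_width: 0.0186
gripper_force: 27.9
```

```bash
python3 tab.py
```

```text
at [ 0.5339 -0.1152  0.1594] yaw 164.09 t 13.6333 -> shift [-0.0095 -0.0413  0.0024] spin 0.0016 F [ 2.3247 -0.5864 -0.8941] w 0.018554835693388602
Ftool [-2.3965  0.0747  0.8938]
alpha 76.97691468820061 0.042332918907773125
top tab profile y=-60..-8 rgb [[117, 110, 99], [116, 109, 98], [116, 109, 98], [117, 110, 99], [118, 112, 100], [122, 116, 104], [126, 120, 107], [132, 126, 113], [139, 133, 119], [141, 135, 121], [137, 130, 117], [149, 141, 128], [161, 153, 138], [162, 154, 139]]
```

```bash
cat > tab2.py <<'E'
from prof import *
ref=cv2.imread('pics/rs4.png')[:,:,::-1].astype(np.float32)
im=r.grab_frame('side').astype(np.float32)
P=np.array([px('side',[*(A+X*-.09+Y*y),.119]) for y in np.arange(-.056,-.005,.004)],np.float32)
print('px',P[0],P[-1])
for i in(ref,im):print(cv2.remap(i,P[:,0].copy(),P[:,1].copy(),cv2.INTER_LINEAR).reshape(-1,3).astype(int).tolist())
E
python3 tab2.py
```

```text
px [323.2722 208.8992] [330.5648 217.1026]
[[178, 126, 85], [180, 128, 87], [179, 128, 86], [177, 125, 82], [179, 126, 85], [179, 126, 85], [176, 124, 81], [174, 122, 80], [130, 102, 80], [78, 82, 86], [89, 92, 94], [93, 95, 98], [91, 95, 96]]
[[173, 123, 83], [180, 128, 87], [180, 128, 85], [180, 127, 84], [179, 127, 84], [180, 127, 85], [183, 128, 87], [179, 126, 85], [126, 96, 73], [53, 56, 58], [54, 58, 60], [57, 59, 61], [58, 61, 63]]
```

The side view shows the tab region clearly, and the tab is still flush. I'll go on in 45° steps.

play_rows:
  targets: "0.9 -0.0164 0.0011 0 0;0.9 -0.0319 -0.0042 0 0;0.9 -0.0319 -0.0042 0 0"

```text
clock: 13.98
tcp_pos: [0.5624, -0.1288, 0.1594]
orientation: [-0.438, -3.11, 0.001]
contact_force: [-0.2, -1.5, -0.8]
grip_width: 0.0188
gripper_force: 28.0
```

```bash
python3 tab2.py; python3 tab.py|head -3
```

```text
px [323.2722 208.8992] [330.5648 217.1026]
[[178, 126, 85], [180, 128, 87], [179, 128, 86], [177, 125, 82], [179, 126, 85], [179, 126, 85], [176, 124, 81], [174, 122, 80], [130, 102, 80], [78, 82, 86], [89, 92, 94], [93, 95, 98], [91, 95, 96]]
[[163, 114, 77], [163, 114, 77], [162, 112, 74], [166, 113, 76], [164, 143, 126], [164, 165, 166], [209, 206, 211], [186, 186, 187], [119, 120, 121], [53, 55, 56], [56, 58, 58], [69, 71, 73], [69, 69, 73]]
at [ 0.5619 -0.1283  0.1593] yaw 163.97 t 14.0333 -> shift [ 0.021  -0.0364  0.0024] spin -0.0005 F [ 0.5257 -1.998  -2.728 ] w 0.018493207254074436
Ftool [-1.0574 -1.7731  2.7291]
alpha 120.01339143427259 0.04197359064653081
```

The tab is out: bright metal shows in the side view from clamp y −40 to −24. I'll stop winding, let go and rise.

play_rows:
  targets: "-1 0 0 0 0;-1 0 0 0 0;-1 0 0 0 0;-1 0 0 0 0;-1 0 0 -0.03 0;-1 0 0 -0.07 0;-1 0 0 -0.11 0;-1 0 0 -0.14 0"

```text
clock: 14.75
tcp_pos: [0.5627, -0.1269, 0.303]
orientation: [0.434, 3.108, 0.0]
contact_force: [0.9, -0.1, 1.3]
grip_width: 0.0851
gripper_force: 0.0
```

play_rows:
  targets: "-1 0.02 0.04 0 0;-1 0.02 0.08 0 0;-1 0.02 0.12 0 0;-1 0.02 0.16 0 0;-1 0.02 0.2 0 0;-1 0.02 0.2 0 0;-1 0.02 0.2 0 0"

```text
clock: 15.33
tcp_pos: [0.5976, 0.0747, 0.2993]
orientation: [-0.425, -3.112, -0.002]
contact_force: [-0.1, -0.7, -0.6]
grip_width: 0.0852
gripper_force: 0.0
```

```bash
python3 tab2.py; python3 prof.py | cut -c1-420; python3 - <<'E'
from h import *
a=r.grab_frame('side');b=r.grab_frame('top')
z=lambda i,s:cv2.resize(i,None,fx=s,fy=s,interpolation=cv2.INTER_CUBIC)
cv2.imwrite('pics/fin.png',np.hstack([z(a[130:330,240:400],2.5),z(b[130:330,230:390],2.5)])[:,:,::-1])
E
```

```text
px [323.2722 208.8992] [330.5648 217.1026]
[[178, 126, 85], [180, 128, 87], [179, 128, 86], [177, 125, 82], [179, 126, 85], [179, 126, 85], [176, 124, 81], [174, 122, 80], [130, 102, 80], [78, 82, 86], [89, 92, 94], [93, 95, 98], [91, 95, 96]]
[[159, 112, 76], [156, 110, 73], [155, 107, 69], [160, 107, 68], [216, 197, 183], [246, 247, 250], [246, 246, 247], [247, 246, 247], [188, 188, 188], [91, 95, 96], [91, 93, 96], [92, 93, 96], [96, 97, 100]]
top -50:129 -48:124 -46:146 -44:183 -42:209 -40:221 -38:222 -36:219 -34:218 -32:218 -30:218 -28:218 -26:219 -24:219 -22:219 -20:223 -18:229 -16:234 -14:236 -12:235 -10:234 -8:233 -6:232 -4:231 -2:230 0:228 2:227 4:226 6:225 8:225 10:224 12:224 14:225 16:228 18:230 20:231 22:226 24:217 26:215 28:221 30:233 32:239 34:240 36:239 38:237 40:236 42:230 44:209 46:163 48:113 50:107 52:131 54:150
top 180:222 182:222 184:221 186:221 188:221 190:221 192:221 194:221 196:221 198:221 200:221 202:220 204:220 206:219 208:216 210:205 212:174 214:147 216:144 218:148 220:151 222:153 224:153
side -50:128 -48:127 -46:127 -44:127 -42:126 -40:124 -38:130 -36:150 -34:178 -32:194 -30:196 -28:192 -26:189 -24:188 -22:194 -20:207 -18:214 -16:213 -14:211 -12:210 -10:209 -8:208 -6:205 -4:202 -2:199 0:198 2:196 4:196 6:196 8:196 10:197 12:199 14:204 16:208 18:210 20:204 22:177 24:141 26:122 28:119 30:121 32:125 34:139 36:177 38:213 40:227 42:227 44:223 46:219 48:219 50:221 52:215 54:185
side 180:188 182:190 184:192 186:192 188:191 190:189 192:190 194:190 196:189 198:186 200:186 202:189 204:191 206:190 208:180 210:161 212:140 214:128 216:126 218:126 220:126 222:125 224:122
at [0.5976 0.0694 0.2995] yaw 163.98 t 15.4833 -> shift [-0.0022 -0.2343  0.0997] spin -0.0003 F [-0.7004 -0.2671  0.2513] w 0.08565910919356011
```

View pics/fin.png

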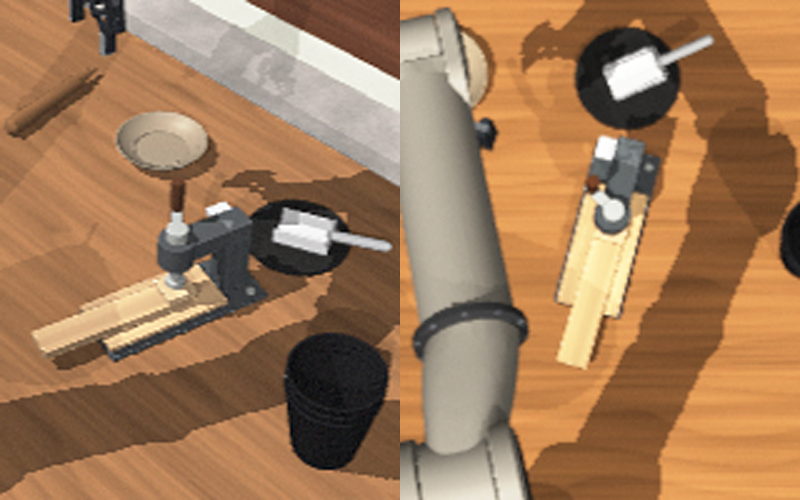

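The tab stands out white at (218,210) in the side view and (605,150) in the top view. The slat is clamped with its cleat under the foot, the bystanders are undisturbed and the arm is clear, so I'm handing in.

```bash
python3 -c "from bench import r; print(r.hand_in())"
```

```text
the job is handed in; nothing more can be done
None
```

The slat is clamped on the platform, cleat up and centred under the foot to about 2 mm; winding stopped within an eighth of a turn of the tab popping out, the arm is clear, and the job is handed in at about 15.5 s.

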